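# Load the dop transfer tray into the UV curing box past its sprung light flap

## Robot

A 6-joint arm with a two-finger parallel gripper is mounted at the origin on a cart in front of the work surface, level with it; the furniture and walls round the work are solid. World frame = base frame: x ahead of the robot, y to its left, z up, the work surface at z = 0. Lengths are in mm, angles in rad, forces in N, time in s.
With the tool pointing down it reaches from about 275 to 1000 mm from the base axis. Payload 8.4 kg.
Tool frame: the origin (TCP) lies between the finger pads; the fingertips stand 8 mm ahead of it and the grasp point (between the pads) lies 11 mm behind it; x points along the fingers, y is the direction in which the jaws open and shut, and the axes are right-handed (so a half turn about x gives the same grasp; the last joint's range is limited). The gripper opens to 85 mm and grips with 20 to 120 N. Pads are 22 mm wide; open, the fingers measure 114 mm over their backs; the gripper's body (76 mm by 85 mm) begins 54 mm behind the grasp point. The pads swing forward as they close: fully open they stand 13 mm farther back than shut.
Start: joints at [1.15, 0.353, 1.633, -0, 1.155, -0.002], TCP at [254.164, 570.989, 207.581] pointing down, gripper open.
Joint ranges: [-2.63, 2.63], [-0.92, 2.1], [0.06, 2.66], [-1.3, 4.44], [0, 2.69], [-3.02, 3.02]. Speed limits (rad/s): [2.22, 2.22, 2.79, 3.14, 3.14, 3.14].

## Interface

Orientations are given as a unit quaternion [x, y, z, w].
In Python, from bench import ctrl gives the robot as it stands. Calls block until the motion is done:
- ctrl.move_to(position, orientation): joint-space move of the TCP to a pose.
- ctrl.move_linear(position, frame=None, speed=150, guard=None): straight line of the TCP; frame=None keeps the orientation; speed is the mean speed in mm/s. With guard (N) it stops when the force on the tool has changed by that much, and returns True; else False.
- ctrl.move_joints(angles): joint-space move.
- ctrl.move_gripper(opening, grasp_force=None): finger opening in mm; grasp_force is the grip in N (None keeps the last); returns when the fingers have stopped.
- ctrl.hold(seconds).
- ctrl.inverse_kinematics(position, orientation): joint angles nearest the present ones, or None.
- ctrl.read_state(): the state.
- ctrl.read_camera(name): name is "scene" or "top"; returns a dict with "image" (420x560x3 uint8, red, green, blue), "intrinsics" (3x3 intrinsics, pixels), "camera_from_world" (4x4, takes a point from world to camera coordinates). Camera axes: x right, y down, z forward; pixel columns grow to the right and rows downward; lengths in mm; the calibration is good to about 2 mm. A picture is of the moment at which its call begins. There is no depth.
A pose or a line that the arm cannot do raises ctrl.IKError and nothing moves.
- ctrl.finish_job(): hands the job in, once; it reports no verdict.
The state is a dict: "t": time; "joint_positions": joint angles; "joint_vel": joint speeds; "joint_efforts": joint torques, N m; "eef_pos": TCP position; "ee_rot": TCP orientation; "ft_force": force on the tool from outside, world axes, zero at the start; "ft_torque": the same for the moment, N m; "width": finger opening in mm.
Only numpy, scipy, OpenCV 4.12 (cv2) and the standard library are available. Lean on these libraries where they do the work, as an engineer would, in place of code of your own. Each camera call takes 0.05 s, during which the arm holds its last target. There are 200 camera calls.

## Task

The freshly glued stone has to be cured: put the dop transfer tray into the UV curing box, nose first, letting the tray itself push the sprung light flap open, and slide it in until it clicks over its catch and sits fully home, so that the flap swings shut behind it over the tray's thin neck and only the black knob stays outside. The glue is still wet, so keep the tray level all the way and do not ram it, and leave everything else on the table where it is.

Things in the scene. Friction and masses are not known exactly. Their poses are not given: they have to be found in the camera images.
- curing_box: UV curing box, fixed, grey, 150 mm deep, 120 wide, 84 high, amber window in the roof; in front of its mouth an apron 120 mm wide sticks out 91 mm. Apron and inner floor are one level plate 12 mm above the table. Origin: table height, plane of the front face, middle of the mouth; x points straight in, y left, z up. Tray home: its origin 77 to 91 mm inside, as the hidden catch unit was last set
- mouth (a point): on the floor of the mouth (12 mm above the table), mid-width, in the plane of the front face; axes as the box. Mouth 88 mm wide, 48 high. Two dark guides 9 mm high narrow from 88 mm between them at 60 mm outside to 63 mm at 34 mm inside, where rails take over for the tray's 60 mm plate. Floor and guides are slick: let go half-way, the tray is pushed out again by the flap
- interlock (a joint): travel of the sprung interlock plate deep inside, m: 0 free, 0.0055 with the tray clicked in; pushes back 1.5 to 4 N. Beside it two sprung rollers bear on the nose's bevels from 17 to 6 mm before home (push then 8 to 15 N in all), then snap into notches in the tray's sides and hold it; not clicked in, the tray is pushed out. Rigid stop 3.5 mm past home. The depth of this unit differs each time
- flap (a joint): hinge of the light flap, rad: 0 shut (hanging upright), 1.5 fully open. Dark steel plate 77 mm wide, 40 high, hinged along the top of the mouth 4 mm behind the front face, lower edge 1.5 mm above the floor; swings inward only, a spring (1 to 2 N at the lower edge) shuts it. A notch mid-way in its lower edge, 25 mm wide, 10 high, lets it shut over the tray's neck
- dop_tray: dop transfer tray, 179 mm long, 0.26 to 0.42 kg: steel plate 60 mm wide, 6 thick, on it a steel V-block holding two brass dops and the stone; behind it a neck 18 mm wide, 6 thick, with a black ball knob on its end. Origin: underside, below the V-block's middle; x to the nose, z up. Nose x = +42 mm (18 high), plate's rear end -46, neck's end -137; centre of mass about x = -18
- tray_block (a point): middle of the V-block's top, 30 mm above the tray's underside. Block 60 mm long (along the tray's x), 34 wide (y); its sides stand from 6 to 29 mm above the underside and can be gripped across y; the plate below sticks out 13 mm each side
- tray_knob (a point): centre of the tray's black ball knob, 24 mm across, 24 mm above the underside, 128 mm behind the origin, for pushing and pulling: it can be gripped from above or pushed from behind with the fingertips. Lifted by the knob alone the tray swings nose down. With the tray home the knob stands 37 to 51 mm outside the front face
- loupe: bystander: folding loupe, 42 x 62 x 17 mm; origin under its centre
- petri_dish: bystander: shallow dish, 45 mm across, 10 mm high; origin under its centre
- tweezers: bystander: steel tweezers, 135 mm long; origin under the centre
- hex_key_0: bystander: black hex key, 87 mm long, 5 mm thick; origin under its centre

How it is judged:
By the outcome, as a careful person would: the job done as asked, in the order asked, and still so for the second after the job is handed in, with the robot touching nothing.
It also fails if it takes over 45 s, if anything falls off the work surface, if the arm or the gripper's body presses on something with over 40 N, if the wrist force passes 120 N, or if a joint passes its speed limit or range.

## Working session

There is one attempt and no reset: what is moved stays moved. The work goes in short steps, each a Python script; the robot and the scene stay as the last script left them, time stands still between calls to the robot, and variables do not carry over. Pictures are saved under pics/ and viewed, about 8 in all and at most 12, crops included, and the job is handed in when it is done.

```bash
mkdir -p pics; ls; python3 - <<'E'
from bench import ctrl
import cv2,numpy as np
np.set_printoptions(precision=2,suppress=True)
for n in("scene","top"):
    c=ctrl.read_camera(n); cv2.imwrite(f"pics/{n}0.png",c["image"][:,:,::-1])
    M=np.array(c["camera_from_world"]); print(n,c["intrinsics"],M, -M[:3,:3].T@M[:3,3])
s=ctrl.read_state();print(s)
E
```

```text
pics
scene [[431.97   0.   284.98]
 [  0.   431.97 206.74]
 [  0.     0.     1.  ]] [[   0.87   -0.49    0.02 -489.77]
 [  -0.34   -0.62   -0.71  262.54]
 [   0.36    0.61   -0.71 1012.86]
 [   0.      0.      0.      1.  ]] [ 151.87 -692.22  912.39]
top [[382.93   0.   277.15]
 [  0.   382.93 212.36]
 [  0.     0.     1.  ]] [[   0.02   -1.     -0.01  -11.55]
 [  -0.99   -0.02   -0.1   559.58]
 [   0.1     0.01   -0.99 1152.75]
 [   0.      0.      0.      1.  ]] [ 437.56  -12.07 1204.36]
{'t': 0.1, 'joint_positions': array([ 1.15,  0.35,  1.63, -0.  ,  1.16, -0.  ]), 'joint_vel': array([ 0., -0., -0., -0.,  0.,  0.]), 'joint_efforts': array([  0.  , -60.64, -34.28,  -0.  ,   0.  ,   0.  ]), 'eef_pos': array([253.97, 570.55, 206.93]), 'ee_rot': array([ 0.15,  0.69, -0.15,  0.69]), 'ft_force': array([ 0.91,  1.17, -0.34]), 'ft_torque': array([ 0.02, -0.02, -0.01]), 'width': 85.32926761582928}
```

View pics/scene0.png

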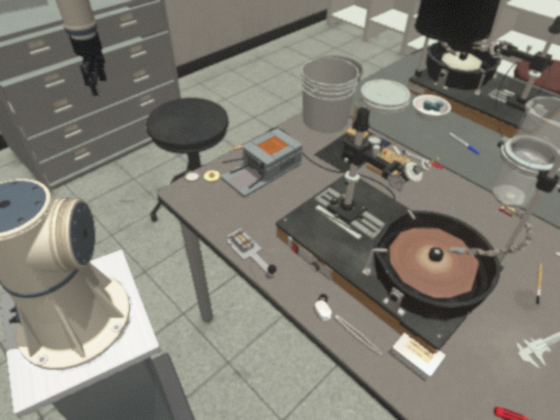

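View pics/top0.png

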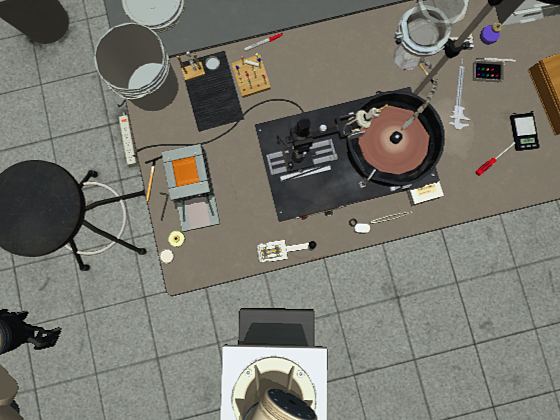

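The top view shows the tray at about (272,251) with its knob at (312,245), so the nose points left. The box is at (186,172), with its apron at (199,210) facing the robot. I'll enlarge both views.

```bash
python3 - <<'E'
import cv2,numpy as np
t=cv2.imread("pics/top0.png");s=cv2.imread("pics/scene0.png")
a=cv2.resize(t[135:275,145:325],None,fx=4.4,fy=4.2,interpolation=cv2.INTER_CUBIC)
cv2.imwrite("pics/c1.png",cv2.resize(t[135:270,145:325],None,fx=4.4,fy=4.4,interpolation=cv2.INTER_CUBIC))
cv2.imwrite("pics/c2.png",cv2.resize(s[120:285,175:315],None,fx=3.6,fy=3.6,interpolation=cv2.INTER_CUBIC)) 
E
```

```text
(no output)
```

View pics/c1.png

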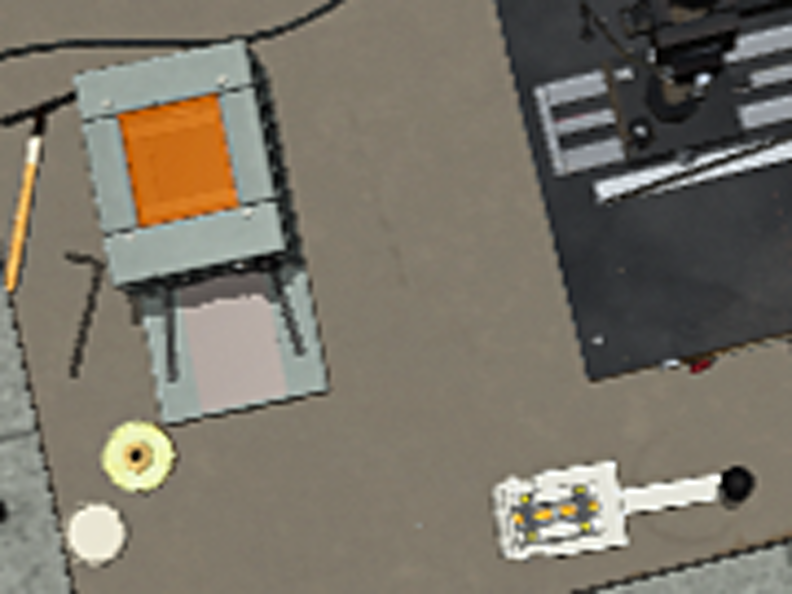

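View pics/c2.png

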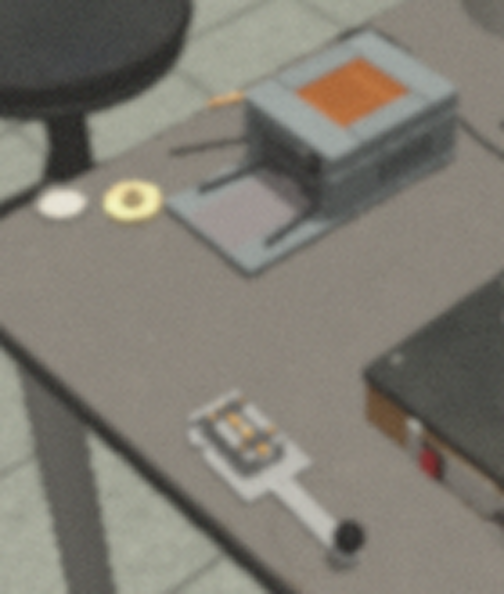

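The crops show these positions in c1 pixels:
- **Roof corners:** (75,75), (245,40), (287,250), (112,288).
- **Apron front corners:** (165,425), (328,390).
- **Tray:** plate from x≈495 to 628, knob at (737,485).

Next I'll cast rays through these.

```bash
cat > h.py <<'E'
import numpy as np,cv2
from scipy.spatial.transform import Rotation as R
from bench import ctrl
np.set_printoptions(precision=1,suppress=True)
def ray(c,uv,z):
    M=np.array(c["camera_from_world"]);K=np.array(c["intrinsics"])
    o=-M[:3,:3].T@M[:3,3]; d=M[:3,:3].T@np.linalg.solve(K,[*uv,1]); return o+d*(z-o[2])/d[2]
def proj(c,p):
    M=np.array(c["camera_from_world"]);K=np.array(c["intrinsics"])
    q=K@(M[:3,:3]@p+M[:3,3]); return q[:2]/q[2]
E
python3 - <<'E'
from h import *
c=ctrl.read_camera("top");im=c["image"]
f=lambda u,v,z:ray(c,(u/4.4+145-.4,v/4.4+135-.4),z)
P=[f(*q,84) for q in((75,75),(245,40),(287,250),(112,288))];print("roof",*P)
L=lambda a,b:np.linalg.norm(a-b)
print("edges",[L(P[i],P[(i+1)%4]) for i in range(4)])
A=[f(165,425,12),f(328,390,12)];print("apron",A,L(*A))
ax=[(P[0]-P[3]),(P[1]-P[2])];print("yaw",[np.degrees(np.arctan2(a[1],a[0])) for a in ax], [np.degrees(np.arctan2(-a[0],a[1])) for a in (A[0]-A[1],P[0]-P[1],P[3]-P[2])])
print("front mid roof",(P[2]+P[3])/2,"apron mid",(A[0]+A[1])/2, L((P[2]+P[3])[:2]/2,(A[0]+A[1])[:2]/2))
# tray
hsv=cv2.cvtColor(im,cv2.COLOR_RGB2HSV)
roi=np.zeros(im.shape[:2],np.uint8);roi[236:266,253:325]=1
w=((hsv[...,2]>185)&(hsv[...,1]<40)&(roi>0)).astype(np.uint8)
v,u=np.nonzero(w);print("white",u.min(),u.max(),v.min(),v.max(),len(u))
k=(hsv[...,2]<70)&(roi>0);k[:,:305]=0;v,u=np.nonzero(k);kn=np.array([u.mean(),v.mean()]);print("knobpx",kn,len(u),ray(c,kn,24))
K=ray(c,kn,24)
s=ctrl.read_camera("scene");si=s["image"];h2=cv2.cvtColor(si,cv2.COLOR_RGB2HSV)
m=np.zeros(si.shape[:2],bool);m[258:278,262:282]=1;m&=h2[...,2]<75;v,u=np.nonzero(m);print("scene knob",u.mean(),v.mean(),len(u),ray(s,(u.mean(),v.mean()),24))
# neck: white to right of plate
ys,xs=np.nonzero(w[:,288:306]);N=np.array([ray(c,(x+288,y),6) for x,y in zip(xs,ys)]);
ys,xs=np.nonzero(w[:,:288]);
o=(hsv[...,1]>120)&(hsv[...,2]>120)&(roi>0);v2,u2=np.nonzero(o);G=ray(c,(u2.mean(),v2.mean()),28);print("gold centre",G,len(u2))
print("neck",N.mean(0)); 
corners=[f(613,462,6),f(628,545,6),f(495,485,18),f(507,558,18)];print("plate",*corners)
rear=(corners[0]+corners[1])/2;nose=(corners[2]+corners[3])/2
print("rear-nose",L(rear[:2],nose[:2]),"rear width",L(*corners[:2]),L(*corners[2:]))
for n,a in (("rearnose",nose-rear),("knob-gold",G-K),("knob-nose",nose-K),("knob-neck",N.mean(0)-K)):print(n,np.degrees(np.arctan2(a[1],a[0])),L(a[:2],0*a[:2]))
for n,p in (("petri",(97,533,5)),("loupe?",(138,455,5))):print(n,f(*p))
E
```

```text
roof [730.7 347.9  84. ] [757.1 232.9  84. ] [612.8 198.8  84. ] [584.9 315.6  84. ]
edges [np.float64(117.9930325088136), np.float64(148.2627606545504), np.float64(120.09430394921714), np.float64(149.3611867610769)]
apron [array([497.1, 294.4,  12. ]), array([524. , 179.5,  12. ])] 117.97462700700325
yaw [np.float64(12.471069305098496), np.float64(13.27794620403638)] [np.float64(13.221162942544014), np.float64(12.90623952883121), np.float64(13.429728021458915)]
front mid roof [598.8 257.2  84. ] apron mid [510.6 236.9  12. ] 90.5633369968143
white 257 308 240 261 428
knobpx [312.7 249.8] 73 [ 446.9 -112.5   24. ]
scene knob 271.70454545454544 269.0681818181818 44 [ 461.9 -108.8   24. ]
gold centre [439.7  15.9  28. ] 31
neck [454.9 -63.5   6. ]
plate [477.  -23.8   6. ] [418.7 -35.3   6. ] [458.9  58.9  18. ] [408.3  49.3  18. ]
rear-nose 84.84174109295428 rear width 59.42517048852206 51.57704006311742
rearnose 99.66034513682808 84.84174109295428
knob-gold 93.23883148156999 128.5702729412092
knob-nose 94.57379930427928 167.07212463442417
knob-neck 80.75254477434707 49.624287400715396
petri [420. 341.   5.]
loupe? [475.7 314.5   5. ]
```

The measurements agree with the sizes given:
- **Box:** roof comes out 119×149 mm. The mouth is at about (599,257) with yaw 13.1°.
- **Tray:** the knob is at about (461,-110) in both views once the shadow is left out of the mask. The origin is at about (440,15.5) with yaw 99.5°.

Now I'll grasp the block slightly behind its middle, close to the centre of mass.

```bash
cat >> h.py <<'E'
MO=np.array([599.,257.3]);BY=np.radians(13.1);TO=np.array([440.,15.5]);TY=np.radians(99.5)
d=lambda a:np.array([np.cos(a),np.sin(a)])
def quat(yaw,s=1):  # tool x down, tool y = s * body y
    y=s*np.array([-np.sin(yaw),np.cos(yaw),0]);x=np.array([0,0,-1.]);return R.from_matrix(np.c_[x,y,np.cross(x,y)]).as_quat()
def st(m=""):
    s=ctrl.read_state();print(m,"t%.1f"%s["t"],s["eef_pos"],"F",s["ft_force"],"M",s["ft_torque"],"w%.1f"%s["width"],flush=True);return s
E
python3 - <<'E'
from h import *
g=TO-12*d(TY)
for s in(1,-1):
    print(s,[ctrl.inverse_kinematics([*p,z],quat(y,s)) for p,z,y in((g,120,TY),(g,17,TY),(MO-62*d(BY),100,BY),(MO-170*d(BY),50,BY))])
E
```

```text
1 [array([ 0. ,  0.2,  2.1, -0. ,  0.9,  3. ]), array([ 0. ,  0.4,  2.2, -0. ,  0.6,  3. ]), array([ 0.4,  0.4,  1.8, -0. ,  0.9, -1.4]), array([ 0.5,  0.4,  2.1, -0. ,  0.7, -1.3])]
-1 [array([ 0. ,  0.2,  2.1, -0. ,  0.9, -0.2]), array([ 0. ,  0.4,  2.2, -0. ,  0.6, -0.2]), array([ 0.4,  0.4,  1.8, -0. ,  0.9,  1.8]), array([ 0.5,  0.4,  2.1, -0. ,  0.7,  1.8])]
```

```bash
python3 - <<'E'
from h import *
g=TO-12*d(TY);q=quat(TY,-1)
ctrl.move_to([*g,110],q)
st("above")
ctrl.move_gripper(62)
print(ctrl.move_linear([*g,45],speed=120));st()
print("hit",ctrl.move_linear([*g,17],speed=60,guard=6));st("down")
c=ctrl.read_camera("scene");cv2.imwrite("pics/g1.png",cv2.resize(c["image"][190:310,190:350,::-1],None,fx=4,fy=4,interpolation=cv2.INTER_CUBIC))
E
```

```text
above t2.4 [442.4   4.2 110.2] F [-0.1 -0.3  0.4] M [-0.  0. -0.] w85.3
False
 t3.4 [442.2   3.6  45.2] F [ 1.   0.5 -1. ] M [-0. -0. -0.] w61.9
hit False
down t4.0 [441.8   3.7  16.7] F [-1.  -0.2 -0.1] M [ 0. -0. -0.] w62.2
```

View pics/g1.png

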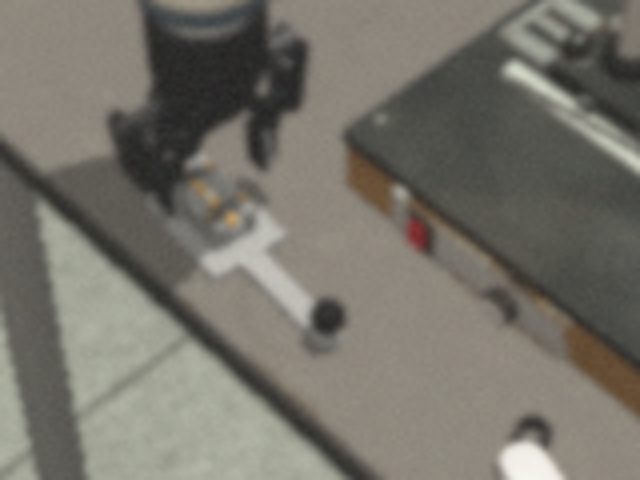

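The picture shows the fingers straddling the block, with the tray undisturbed. I'll grip and lift.

```bash
python3 - <<'E'
from h import *
g=TO-12*d(TY)
ctrl.move_gripper(28,grasp_force=55);st("grip")
p=ctrl.read_state()["eef_pos"]
ctrl.move_linear([p[0],p[1],p[2]+25],speed=50);st("lift")
ctrl.move_linear([p[0],p[1],100],speed=100);s=st("up")
c=ctrl.read_camera("scene");cv2.imwrite("pics/g2.png",cv2.resize(c["image"][170:290,190:350,::-1],None,fx=4,fy=4,interpolation=cv2.INTER_CUBIC))
E
```

```text
grip t4.5 [442.1   3.7  17.1] F [-0.2  0.2 -0.4] M [0. 0. 0.] w28.2
lift t5.2 [442.2   3.7  42.3] F [-0.1  0.4 -0.1] M [0.1 0.  0. ] w28.2
up t5.9 [441.7   3.6  99.6] F [-0.6 -0.7  0. ] M [0.  0.1 0. ] w27.9
```

View pics/g2.png

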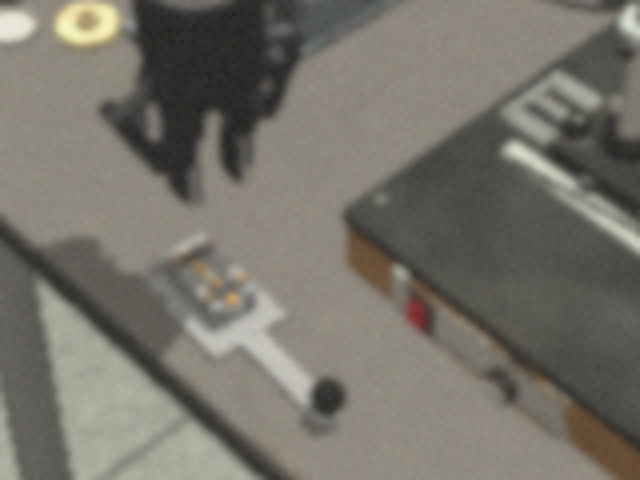

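The grip missed. The width went straight to the commanded 28 mm, where the block should have stopped it at 34, and the tray never moved (knob still at scene pixel (271.7,268.7)). I'll check the block position against the finger position.

```bash
python3 - <<'E'
from h import *
c=ctrl.read_camera("scene")
f=lambda u,v,z:ray(c,(u/4+190-.4,v/4+170-.4),z)
for n,u,v,z in(("block",210,285,30),("rear corner far",285,312,6),("rear corner near",218,358,6),("knob",326,392,24),("nose far",205,236,18),("nose near",158,268,18)):print(n,f(u,v,z))
g=TO-12*d(TY)
for z in(17,9,30,40):print(z,(proj(c,np.array([*g,z]))-[190,190])*4)
for yy in(31,-31):print("tips in g1",[(proj(c,np.array([*(g+yy*d(TY+np.pi/2)),z]))-[190,190])*4 for z in (9,20,30,40)])
print("tips in g2",[(proj(c,np.array([*(g+yy*d(TY+np.pi/2)),92]))-[190,170])*4 for yy in (-14,14)])
E
```

```text
block [434.4   6.9  30. ]
rear corner far [476.2 -19.8   6. ]
rear corner near [419.6 -33.5   6. ]
knob [ 462.7 -104.    24. ]
nose far [454.3  58.2  18. ]
nose near [413.7  46.9  18. ]
17 [221.7 215. ]
9 [222.2 222.6]
30 [220.8 202.5]
40 [220.1 192.6]
tips in g1 [array([184.2, 244.8]), array([183.2, 234.3]), array([182.2, 224.6]), array([181.3, 214.8])]
tips in g1 [array([259.4, 201.1]), array([258.9, 190.5]), array([258.4, 180.8]), array([258., 171.])]
tips in g2 [array([234.1, 209.8]), array([198.3, 229.6])]
```

The xy position is right, but the fingertips show about 25-30 mm higher than the TCP figures predict. I'll go back down with a force guard and find the real contact height.

```bash
python3 - <<'E'
from h import *
g=TO-12*d(TY)
ctrl.move_gripper(64)
ctrl.move_linear([*g,20],speed=120)
print("hit",ctrl.move_linear([*g,-25],speed=30,guard=4));st("down")
c=ctrl.read_camera("scene");cv2.imwrite("pics/g3.png",cv2.resize(c["image"][190:290,200:320,::-1],None,fx=5,fy=5,interpolation=cv2.INTER_CUBIC))
E
```

```text
hit False
down t8.9 [442.1   3.6 -24.8] F [-0.4  0.4 -0.1] M [ 0.1 -0.   0. ] w63.8
```

View pics/g3.png

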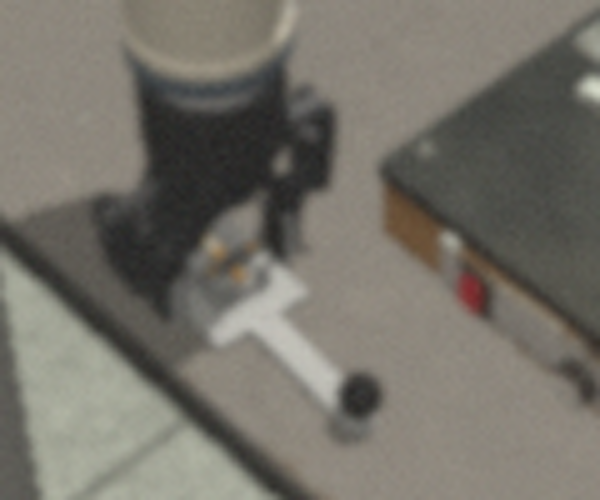

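There was no contact even at a reported z of -25, so the tool really does hang about 30 mm higher than reported. The picture puts the tips at about z=8 beside the block, with xy still right. I'll close there and watch the width.

```bash
python3 - <<'E'
from h import *
ctrl.move_gripper(24,grasp_force=55);s=st("grip")
if s["width"]>30:
    p=s["eef_pos"]
    ctrl.move_linear([p[0],p[1],p[2]+12],speed=40);ctrl.hold(.2);st("lift")
    ctrl.move_linear([p[0],p[1],p[2]+60],speed=100);ctrl.hold(.2);st("up")
    c=ctrl.read_camera("scene");cv2.imwrite("pics/g4.png",cv2.resize(c["image"][170:290,190:350,::-1],None,fx=4,fy=4,interpolation=cv2.INTER_CUBIC))
E
```

```text
grip t9.2 [442.4   3.7 -24.1] F [-3.1  0.5 15.6] M [0.  0.5 0. ] w56.6
lift t9.9 [442.2   3.7 -12.3] F [-0.7 -0.  -2.1] M [ 0.   0.1 -0. ] w55.9
up t10.7 [441.8   3.7  35.2] F [-0.5  0.3 -3. ] M [ 0. -0.  0.] w56.5
```

View pics/g4.png

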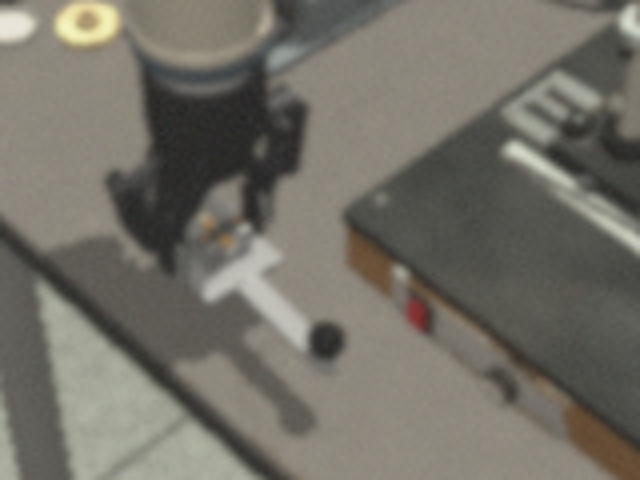

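The tray is up and level, but it is held by its 60 mm plate edges because the grip was too low. That would foul the guides. I'll set it back down, feel for the plate's top with the fingers part-closed, then grip the block just above it.

```bash
python3 - <<'E'
from h import *
x,y,_=442.2,3.7,0
ctrl.move_linear([x,y,-15],speed=100)
print("touch",ctrl.move_linear([x,y,-26],speed=20,guard=2));s=st("setdown")
ctrl.move_gripper(66)
ctrl.move_linear([x,y,14],speed=100)
ctrl.move_gripper(48)
print("plate",ctrl.move_linear([x,y,-24],speed=25,guard=3));s=st("plate")
z=s["eef_pos"][2]
ctrl.move_linear([x,y,z+5],speed=40)
ctrl.move_gripper(22,grasp_force=50);st("grip")
E
```

```text
touch True
setdown t11.9 [442.5   3.7 -23.9] F [-0.5  0.7  6.3] M [0.  0.1 0. ] w56.2
plate True
plate t14.2 [442.1   3.7 -20.4] F [-1.4  0.7  5. ] M [ 0.  0. -0.] w48.1
grip t14.8 [442.4   3.7 -15.1] F [-1.1  1.   6.7] M [0.1 0.1 0.1] w32.8
```

The width stopped at about 33, so the block is gripped. Now I'll lift, carry it to the apron and look before lowering.

```bash
python3 - <<'E'
from h import *
x,y=442.3,3.7
ctrl.move_linear([x,y,0],speed=60);st("lift")
ctrl.move_linear([x,y,55],speed=150)
q=quat(BY,-1);p=MO-(56+12)*d(BY)
ctrl.move_linear([*(p-30*d(BY)),55],q,speed=110)
ctrl.move_linear([*p,22],q,speed=100);ctrl.hold(.2);st("over apron")
for n in("scene","top"):
    c=ctrl.read_camera(n);cv2.imwrite(f"pics/{n}1.png",c["image"][:,:,::-1])
a=cv2.imread("pics/scene1.png")[110:230,190:340];b=cv2.imread("pics/top1.png")[150:270,140:260]
cv2.imwrite("pics/h1.png",np.hstack([cv2.resize(a,None,fx=3.2,fy=3.2,interpolation=cv2.INTER_CUBIC),cv2.resize(b,(310,384)[:1]+(384,),interpolation=cv2.INTER_CUBIC)]))
E
```

```text
lift t15.2 [442.6   3.7   0.4] F [ 0.3 -0.4 -2.9] M [ 0.  0. -0.] w33.1
over apron t18.9 [532.7 241.9  22.5] F [ 0.3  0.8 -2.2] M [-0. -0.  0.] w32.8
```

View pics/h1.png

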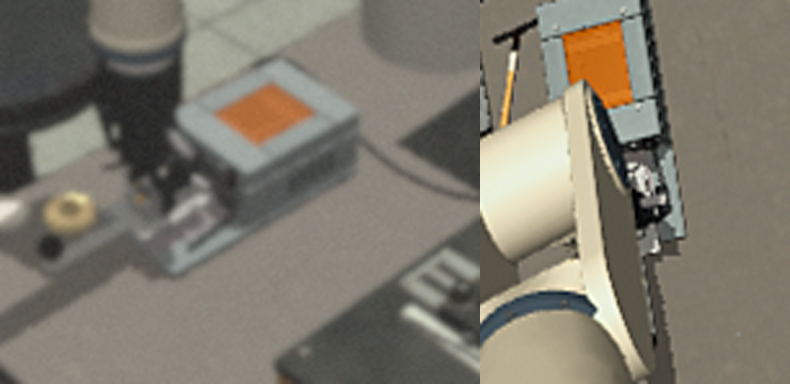

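The tray is held nose first over the apron, with the knob at about scene pixel (205.6,186.6). I'll check the knob against where it should be, then lower.

```bash
python3 - <<'E'
from h import *
c={}
import cv2
c=ctrl.read_camera("scene")
print("knob meas",ray(c,(50/3.2+190-.3,245/3.2+110-.3),61.6),"expected",MO-(56+128)*d(BY))
p=MO-(52+12)*d(BY)
ctrl.move_linear([*p,3],speed=80)
print("touch",ctrl.move_linear([*p,-8],speed=20,guard=2));st("on apron")
E
```

```text
knob meas [419.8 219.9  61.6] expected [419.8 215.6]
touch True
on apron t19.8 [537.  242.9  -3.1] F [-0.9 -0.5  6.1] M [ 0.1  0.2 -0. ] w33.1
```

It touched down at exactly the expected height (12 mm up), and the knob is within 4 mm of prediction. I'll release, move to the knob and grip it from above.

```bash
python3 - <<'E'
from h import *
p=MO-64*d(BY);k=MO-(52+128)*d(BY)+np.array([0,2.])
ctrl.move_gripper(48);st("open")
ctrl.move_linear([*p,45],speed=120)
ctrl.move_linear([*k,45],speed=150)
ctrl.move_gripper(60)
c=ctrl.read_camera("scene");cv2.imwrite("pics/s2.png",cv2.resize(c["image"][130:230,180:300,::-1],None,fx=5,fy=5,interpolation=cv2.INTER_CUBIC))
print("hit",ctrl.move_linear([*k,-1.5],speed=70,guard=4));st("at knob")
ctrl.move_gripper(10,grasp_force=30);st("knob grip")
E
```

```text
open t20.1 [536.1 242.5  -4. ] F [-1.3 -0.6  0.3] M [0.1 0.  0. ] w47.9
hit False
at knob t22.7 [423.8 218.6  -1.5] F [ 0.1  0.8 -0.2] M [-0. -0.  0.] w60.1
knob grip t23.2 [423.9 218.6  -1.3] F [ 0.3 -0.6  1.7] M [-0.   0.  -0.1] w21.9
```

View pics/s2.png

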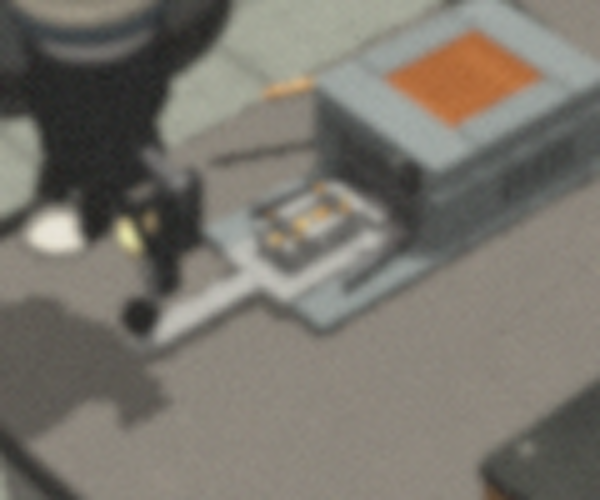

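The tray sits on the apron between the guides with its nose at the mouth, and the knob is gripped. I'll push in, then make small force-logged steps through the catch.

```bash
python3 - <<'E'
from h import *
s=ctrl.read_state();z=s["eef_pos"][2];a0=(s["eef_pos"][:2]-MO)@d(BY)
n=d(BY+np.pi/2);print("along",a0,"lat",(s["eef_pos"][:2]-MO)@n)
def go(o,sp,g): return ctrl.move_linear([*(MO+(o-128)*d(BY)+.5*n),z],speed=sp,guard=g)
ax=lambda s:(s["ft_force"][:2]@d(BY))
for o in(-10,25,56):
    h=go(o,45,12);s=st(f"o={o} hit={h}")
    if h:break
else:
    pk=0;drop=None;log=[]
    for o in np.arange(58,97,1.0):
        h=go(o,25,14);s=ctrl.read_state();F=-ax(s);a=(s["eef_pos"][:2]-MO)@d(BY)+128
        log.append((round(a,1),round(F,1),round(s["ft_force"][2],1),int(bool(h))))
        pk=max(pk,F)
        if drop is None and pk>6 and F<pk-4.5: drop=a
        if F>22 or (drop and a>drop+6) or s["t"]>37:break
    print(log);print("drop",drop);st("end")
E
```

```text
along -179.3672134912517 lat 1.9780442226624042
o=-10 hit=True t24.0 [462.3 225.8  -1.4] F [-0.1  0.4  6.4] M [-0.   0.   0.1] w21.9
```

It stopped at origin -12 on a transient, with almost no axial force left. Most likely that was the flap, though the knob shows about 6 N upward. I'll continue more slowly in short steps, logging force.

```bash
cat >> h.py <<'E'
n=d(BY+np.pi/2);ZK=-1.4
def go(o,sp,g,lat=.5,z=ZK): return ctrl.move_linear([*(MO+(o-128)*d(BY)+lat*n),z],speed=sp,guard=g)
def rd():
    s=ctrl.read_state();f=s["ft_force"];e=s["eef_pos"]
    return ((e[:2]-MO)@d(BY)+128,-f[:2]@d(BY),f[:2]@n,f[2],s["t"])
E
python3 - <<'E'
from h import *
ctrl.hold(.1);print(np.array(rd()))
for o in range(-9,20,5):
    h=go(o,30,12);r=rd();print(o,h,np.array(r))
    if h: break
E
```

```text
[-12.3   0.   -0.1   5.8  24.1]
-9 False [-9.4  8.   0.5  9.7 24.5]
-4 False [-4.8  8.2  0.3 10.7 24.8]
1 False [ 0.3  8.2 -0.5 12.7 25.1]
6 False [ 5.4  8.7  0.4 12.6 25.4]
11 False [10.8  7.3  1.1 11.6 25.7]
16 False [16.4  6.1  0.2  9.7 26. ]
```

It is sliding smoothly with 6-8 N axial, but the upward 10-12 N means I'm holding the knob slightly low. I'll raise the path a little to keep the tray level, then continue.

```bash
python3 - <<'E'
from h import *
z=ZK
for i in range(3):
    z+=.7;go(17,10,None,z=z);r=rd();print("z%.1f"%z,np.array(r))
    if r[3]<4: break
for o in range(22,58,5):
    h=go(o,30,14,z=z);r=rd();print(o,h,np.array(r))
    if r[3]>6 : z+=.4
    elif r[3]<-3: z-=.4
    if h: break
print(z)
E
```

```text
z-0.7 [17.5  2.3  2.  -0.9 26.3]
22 False [22.7  0.8  1.3 -1.  26.6]
27 False [27.5  1.1  1.5 -1.6 26.9]
32 False [32.6  1.4  1.9 -1.2 27.3]
37 False [37.6  0.2  1.2 -1.7 27.6]
42 False [42.6  0.9  1.4 -2.1 27.9]
47 False [47.6  0.9  0.8 -1.8 28.2]
52 False [52.6  1.8  1.5 -1.7 28.5]
57 False [57.6  1.1  0.2 -1.6 28.9]
-0.7
```

The vertical load is gone and axial force is about 1 N. Next come the catch steps.

```bash
python3 - <<'E'
from h import *
pk=0;drop=None;z=-.7
for o in np.arange(59,98,1.0):
    h=go(o,25,14,z=z);r=rd();a,F=r[:2];print("%.0f %.1f F%.1f z%.1f t%.1f"%(o,a,F,r[3],r[4]),"HIT" if h else "")
    pk=max(pk,F)
    if drop is None and pk>6 and F<pk-4.5: drop=a
    if F>20 or (drop and a>drop+5) or r[4]>39:break
print("drop",drop,"peak",pk)
E
```

```text
59 59.1 F1.4 z-1.0 t29.1 
60 59.9 F3.1 z-2.4 t29.4 
61 61.0 F2.7 z-1.0 t29.6 
62 62.2 F2.6 z-1.1 t29.9 
63 63.2 F2.3 z-1.8 t30.1 
64 64.2 F1.6 z-1.3 t30.4 
65 65.0 F3.5 z-1.2 t30.6 
66 65.9 F4.2 z-2.1 t30.9 
67 67.0 F3.2 z-2.3 t31.1 
68 68.1 F3.3 z-1.6 t31.4 
69 69.1 F3.3 z-1.7 t31.6 
70 69.5 F4.7 z-1.0 t31.9 
71 69.8 F7.6 z0.2 t32.1 
72 70.5 F7.9 z1.8 t32.4 
73 71.2 F9.9 z2.4 t32.6 
74 72.0 F9.0 z3.0 t32.9 
75 73.5 F8.0 z1.7 t33.1 
76 74.5 F8.4 z2.0 t33.4 
77 75.3 F8.4 z2.9 t33.6 
78 75.9 F10.4 z3.1 t33.9 
79 77.4 F8.3 z1.8 t34.1 
80 80.3 F2.9 z-0.1 t34.4 
81 82.4 F-0.9 z-1.1 t34.6 
82 83.0 F-1.3 z-1.2 t34.9 
83 83.6 F-1.7 z-1.4 t35.1 
84 84.6 F-3.8 z-1.3 t35.4 
85 85.2 F-3.1 z-1.7 t35.6 
86 85.7 F-0.9 z-0.6 t35.9 
drop 80.27618855287804 peak 10.415062064006731
```

The force profile fits: rollers from about 69 to 79.5, then a snap, which puts home near 85.5. The tray is at 85.7 with about zero force. I'll nudge it 0.8 mm to confirm, release, retract and look.

```bash
python3 - <<'E'
from h import *
h=go(86.8,20,10,z=-.7);r=rd();print(h,np.array(r))
ctrl.move_gripper(44);st("rel")
e=ctrl.read_state()["eef_pos"]
ctrl.move_linear([e[0],e[1],50],speed=150)
k=e[:2]-130*d(BY)+np.array([0,-110])
ctrl.move_linear([*k,110],speed=220)
st("clear")
a=ctrl.read_camera("scene");b=ctrl.read_camera("top")
A=cv2.resize(a["image"][130:220,200:310,::-1],None,fx=4.2,fy=4.2,interpolation=cv2.INTER_CUBIC);B=cv2.resize(b["image"][160:240,150:230,::-1],(378,378),interpolation=cv2.INTER_CUBIC)[:,:335]
cv2.imwrite("pics/end.png",np.hstack([A,B]))
for o in(82,85.5,89):print(o,"knob px in A",(proj(a,np.array([*(MO+(o-128)*d(BY)),36]))-[200,130])*4.2,"in B",(proj(b,np.array([*(MO+(o-128)*d(BY)),36]))-[150,160])*4.725)
E
```

```text
False [86.   2.   1.6  0.1 36.1]
rel t36.4 [559.  248.5  -0.6] F [ 0.   0.6 -0.1] M [-0. -0.  0.] w43.8
clear t38.0 [433.2 109.5 109.8] F [ 1.1 -0.5 -0.8] M [-0.  0. -0.] w44.1
82 knob px in A [183.4 181.9] in B [219.  247.9]
85.5 knob px in A [187.1 179.8] in B [218.  242.6]
89 knob px in A [190.8 177.8] in B [217.  237.4]
```

View pics/end.png

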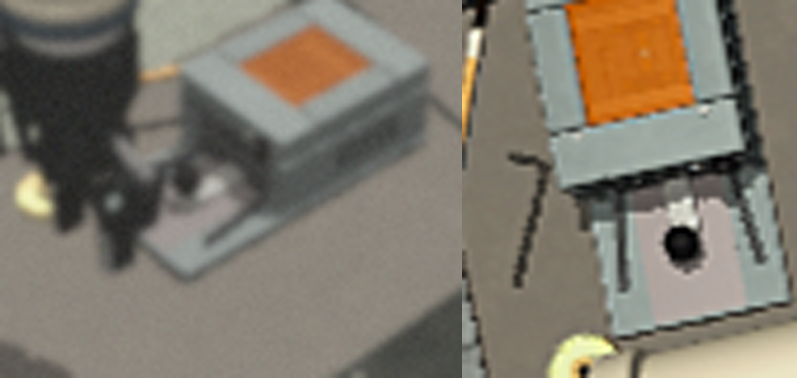

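The top view puts the knob at (220,242) and the scene view at (186,180). Both match a tray origin of about 85.5 mm, so it stayed home after release. Only the knob and a bit of neck are outside, and the hex key and yellow dish look unmoved. I'm handing in.

```bash
python3 - <<'E'
from h import *
ctrl.finish_job();print("done")
E
```

```text
the job is handed in; nothing more can be done
done
```

I slid the tray nose first into the curing box, pushing the flap open with the tray itself until it clicked home. The job is handed in with the arm clear, at about 38 s of the 45 s allowed.

**Last checks**
- **Catch:** The rollers showed as 8–10 N of push from 69 to 79 mm, then the force dropped and turned to a slight pull inward. A final nudge at 86 mm met about 2 N.
- **Home position:** After I let go, both cameras put the knob where a tray origin of about 85.5 mm would have it. That is inside the 77–91 mm range, with the knob about 42 mm outside the front face.
- **Bystanders:** The hex key and yellow dish look unmoved in the last picture. The other things on the table were out of that crop, but I didn't work near them.

**What went wrong or is unconfirmed**
- **Tool height:** The gripper worked roughly 30 mm higher than I expected from the reported position. My first grasp closed on air, and the second took the plate edges instead of the block. I set the tray back down, felt for the plate and gripped the block properly.
- **Knob held slightly low:** While the nose pushed the flap open, I pressed down on the knob with up to 12 N. I raised the grip by 0.7 mm, which cleared it. The tray may have been loaded slightly off level for a moment.
- **Brief stop:** The push stopped once on its force limit as the nose met the flap. I continued in slower steps.
- **Flap:** I couldn't see the flap's angle directly. I take it to be shut because the tray is at its home depth.

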